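Stroke the caps of the check-weight box shut

ROBOT

A 6-joint arm with a two-finger parallel gripper is mounted at the origin on a cart in front of the work surface, level with it; the furniture and walls round the work are solid. World frame = base frame: x ahead of the robot, y to its left, z up, the work surface at z = 0. Lengths are in mm, angles in rad, forces in N, time in s.
With the tool pointing down it reaches from about 350 to 925 mm from the base axis. Payload 6.4 kg.
Tool frame: the origin (TCP) lies midway between the tips of the shut fingers; the grasp point (between the pads) lies 19 mm behind it; x points along the fingers, z is the direction in which the jaws open and shut, and the axes are right-handed (so a half turn about x gives the same grasp; the last joint's range is limited). The gripper opens to 94 mm and grips with 3 to 60 N. Pads are 16 mm wide; open, the fingers measure 119 mm over their backs; the gripper's body (75 mm by 177 mm) begins 78 mm behind the grasp point.
Start: joints at [1.019, 0.245, 1.558, -0, 1.339, -0.174], TCP at [239.768, 604.173, 205.455] pointing down, gripper open.
Joint ranges: [-3.13, 3.13], [-1.02, 2.26], [0.13, 2.54], [-0.95, 4.09], [0.21, 2.88], [-2.74, 2.74]. Speed limits (rad/s): [2.57, 2.57, 3.14, 3.14, 3.14, 3.14].

INTERFACE

Orientations are given as a unit quaternion [w, x, y, z].
In Python, from plant import ctrl, read_camera, get_calibration gives the robot as it stands.
- The arm moves only by the tool arm_command, never from a script. Its argument "increments" is a list of rows, each a list of 7 numbers: the shift along the tool's x, y, z in mm, then the turn, a rotation vector about the tool's x, y, z in degrees, then the finger opening in mm, from 0 to 94. In form: [[x, y, z, ax, ay, az, jaw], ...]. A call has 1 to 8 rows; each row is the pose to reach, as a shift and turn from the pose commanded when the call began, along the tool's axes at that moment; what a row does not reach only later rows make up. A row lasts 1/12 s, in which the tool goes at most 41.7 mm and 7.16 degrees, less where a joint would pass 70% of its speed; a pose out of reach is approached as far as the arm can. A call with a gripper value outside its range is refused whole. The fingers move at their own pace and stop on an object; "force" is the grip in N (left out, the last holds). Time passes only in rows, so rows that repeat a pose let the fingers close. It gives the time, the measured TCP pose, the force and the opening at its end, in the units of the state.
- ctrl.read_state(): the state, without advancing time (a new reading comes with each control period).
- read_camera(name): name is "scene" or "top" or "wrist"; returns the picture (400x640x3 uint8, red, green, blue); there is no depth.
- get_calibration(name): a dict with "mtx" (3x3 intrinsics, pixels), "D" ([k1, k2, p1, p2, k3] as OpenCV has them; the pictures are not rectified), "rvec" (rotation vector, rad) and "tvec" (3), from world to camera coordinates, as OpenCV has them. Camera axes: x right, y down, z forward; pixel columns grow to the right and rows downward; lengths in mm; the calibration is good to about 2 mm. A picture is of the moment at which its call begins: read the wrist's pose just before it. get_calibration takes no time and is no camera call; for the wrist camera it gives the pose at the moment of the call.
- ctrl.sign_off(): hands the job in, once; it reports no verdict.
The state is a dict: "clock": time; "joint_pos": joint angles; "qvel": joint speeds; "joint_torque": joint torques, N m; "tcp_pos": TCP position; "ee_rot": TCP orientation; "wrist_force": force on the tool from outside, world axes, zero at the start; "wrist_torque": the same for the moment, N m; "finger_gap": finger opening in mm.
Only numpy, scipy, OpenCV 4.12 (cv2) and the standard library are available. Lean on these libraries where they do the work, as an engineer would, in place of code of your own. Each camera call takes 0.05 s, during which the arm holds its last target.

TASK

The check weights are back in their box, so close it: run a closed fingertip gently along the row of five hinged steel caps, starting on the bare flat end of the box, so that they fold down one after another, ending with the cap at the far end of the row, and all lie shut. Touch only the box, pick nothing up, leave the box standing where it is, and take the hand away at the end.

Things in the scene. Friction and masses are not known exactly. Their poses are not given: they have to be found in the camera images.
- weight_box: Loose white plastic box of check weights, 250 mm long (its x axis, along the row), 56 mm wide (y), 40 mm high, about 0.9 kg, on rubber feet. Origin: centre of its underside; z up. From its -x end: a bare flat landing 42 mm long at full height, then five compartments with caps at 40 mm pitch, then an 8 mm wide flat end block. The landing, the end block and the closed caps are all level, 40 mm above the table. It slides if pushed hard along.
- row_start (a point): Point on the top of the bare landing, on the centre line of the row, 21 mm before the first hinge; at the height of the closed caps. Axes as the box.
- row_end (a point): Point on the top of the end block at the far end of the row, on the centre line, 2 mm past the edge of the last closed cap and 4 mm before the end of the box; 225 mm from row_start. Axes as the box.
- cap_1 (a joint): Opening angle (rad) of the first cap, next to the bare landing. 0 is shut, level with the box's top; it starts 0.35 to 0.6 open. All caps are steel plates 37 mm long, 50 mm wide, 3 mm thick, hinged across the row at the edge towards the landing; the free edge, towards the far end, stands up. A light friction hinge (about 0.005 N m) keeps each where it is left. Pushed from the hinge side a cap folds down; pushed against the free edge it jams.
- cap_2 (a joint): The same for the second cap.
- cap_3 (a joint): The same for the third cap.
- cap_4 (a joint): The same for the fourth cap.
- cap_5 (a joint): The same for the fifth cap, at the far end of the row.
- cap_1_edge (a point): Middle of the free edge of the first cap's upper face, 38 mm from its hinge.
- cap_2_edge (a point): The same on the second cap.
- cap_3_edge (a point): The same on the third cap.
- cap_4_edge (a point): The same on the fourth cap.
- cap_5_edge (a point): The same on the fifth cap.
- near_tin: Bystander: loose closed gold-coloured tin, 66 mm across, 22 mm high, beside the box. Origin: centre of its underside.
- marker: Bystander: loose marker pen lying beside the box, 130 mm long, 14 mm thick. Origin: under its middle.
- open_tin: Bystander: loose open empty gold-coloured tin, 85 mm across, 26 mm high, to the right. Origin: centre of its underside.
- loose_lid: Bystander: loose gold-coloured tin lid, 69 mm across, 7 mm high, to the right. Origin: centre of its underside.
- spoon: Bystander: loose small steel spoon, 165 mm long, 11 mm high, to the right. Origin: under its middle.

How it is judged:
By the outcome, as a careful person would: the job done as asked, in the order asked, and still so for the second after the job is handed in, with the robot touching nothing.
It also fails if it takes over 38 s, if anything falls off the work surface, if the arm or the gripper's body presses on something with over 40 N, if the wrist force passes 120 N, or if a joint passes its speed limit or range.

## Working session

There is one attempt and no reset: what is moved stays moved. The work goes in short steps, Python scripts to look and compute and a tool call to move; the robot and the scene stay as the last step left them, time stands still between calls to the robot, and variables do not carry over. Pictures are saved under pics/ and viewed, and the job is handed in when it is done.

Besides the shell and the picture viewer there is one more tool, called after "Emit:" as name(argument=value, ...) on one line, values as JSON. arm_command: Moves the arm, as the interface text tells. Its arguments: {"type":"object","properties":{"increments":{"type":"array"},"force":{"type":"number"}},"required":["increments"]}

```bash
mkdir -p pics
python3 - <<'E'
from plant import ctrl, read_camera, get_calibration
import cv2
for n in ["scene","top","wrist"]:
    cv2.imwrite(f"pics/{n}0.png",read_camera(n)[:,:,::-1])
    c=get_calibration(n); print(n,c)
print(ctrl.read_state())
E
```

```text
scene {'mtx': array([[481.25263504,   0.        , 315.88847507],
       [  0.        , 481.25263504, 187.84256445],
       [  0.        ,   0.        ,   1.        ]]), 'D': array([-0.14230077,  0.        ,  0.        ,  0.        ,  0.        ]), 'rvec': array([ 2.19098155, -0.89140167,  0.39522467]), 'tvec': array([-475.49882941,  209.19412142, 1166.91607459])}
top {'mtx': array([[422.63197439,   0.        , 318.62612842],
       [  0.        , 422.63197439, 191.60631166],
       [  0.        ,   0.        ,   1.        ]]), 'D': array([0.02612696, 0.        , 0.        , 0.        , 0.        ]), 'rvec': array([ 2.15233971, -2.13590254,  0.18700407]), 'tvec': array([-187.46942226,  485.71891712,  935.32016267])}
wrist {'mtx': array([[341.01920974,   0.        , 316.97691684],
       [  0.        , 341.01920974, 196.18257473],
       [  0.        ,   0.        ,   1.        ]]), 'D': array([-0.03451332,  0.        ,  0.        ,  0.        ,  0.        ]), 'rvec': array([-2.42797946, -1.64800635, -0.19932063]), 'tvec': array([-649.78472875,  -24.16611751,  390.85205484])}
{'clock': 0.15, 'joint_pos': array([ 1.01888185e+00,  2.45654355e-01,  1.55870526e+00, -1.59064478e-05,
        1.33869504e+00, -1.74059212e-01]), 'qvel': array([ 0.00144568, -0.00151824, -0.00226329,  0.00102601,  0.00192139,
       -0.00100206]), 'joint_torque': array([-6.49688815e-06, -4.16267538e+01, -3.14980567e+01,  6.85236161e-02,
        3.16515542e-02, -8.19841262e-05]), 'tcp_pos': array([239.53735781, 603.76873445, 204.61349102]), 'ee_rot': array([ 0.58453585, -0.3974181 ,  0.58547429,  0.39698431]), 'wrist_force': array([ 0.50560792, -0.07648319, -0.2420678 ]), 'wrist_torque': array([-0.02477814, -0.022464  ,  0.03779153]), 'finger_gap': 93.77705734054689}
```

View pics/scene0.png

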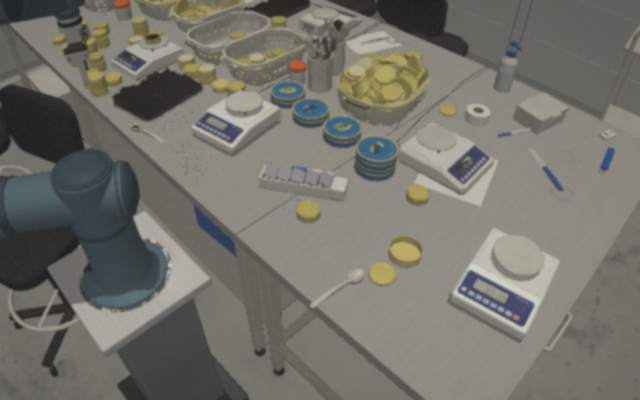

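View pics/top0.png

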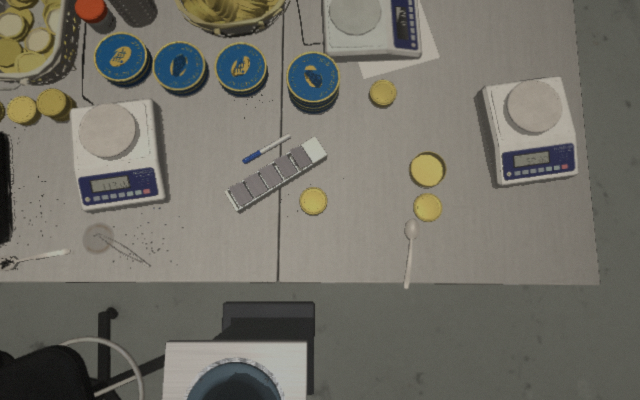

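View pics/wrist0.png

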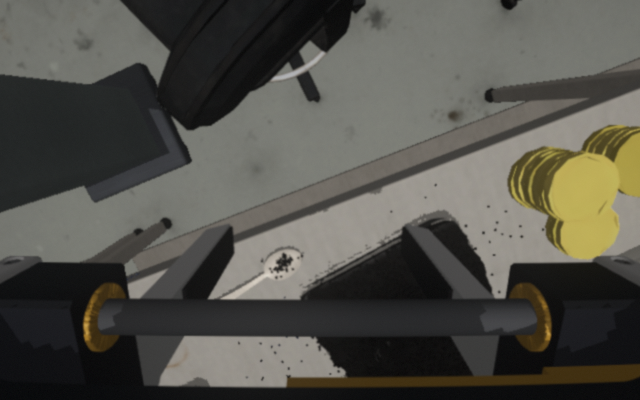

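```bash
cat > h.py <<'E'
import numpy as np, cv2
from plant import get_calibration
def ray(n,uv,c=None):
    c=c or get_calibration(n); R=cv2.Rodrigues(c["rvec"])[0]; t=c["tvec"]
    p=cv2.undistortPoints(np.array(uv,float).reshape(-1,1,2),c["mtx"],c["D"])[:,0]
    d=np.c_[p,np.ones(len(p))]@R
    return -R.T@t, d
def onz(n,uv,z):
    o,d=ray(n,uv); return o+d*((z-o[2])/d[:,2])[:,None]
def proj(n,P):
    c=get_calibration(n); return cv2.projectPoints(np.array(P,float).reshape(-1,1,3),c["rvec"],c["tvec"],c["mtx"],c["D"])[0][:,0]
E
python3 - <<'E'
import cv2
from h import *
a=cv2.imread("pics/top0.png")[125:225,215:345]; cv2.imwrite("pics/topc.png",cv2.resize(a,None,fx=6,fy=6,interpolation=cv2.INTER_CUBIC))
a=cv2.imread("pics/scene0.png")[150:230,240:360]; cv2.imwrite("pics/scc.png",cv2.resize(a,None,fx=6,fy=6,interpolation=cv2.INTER_CUBIC))
E
```

```text
(no output)
```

View pics/topc.png

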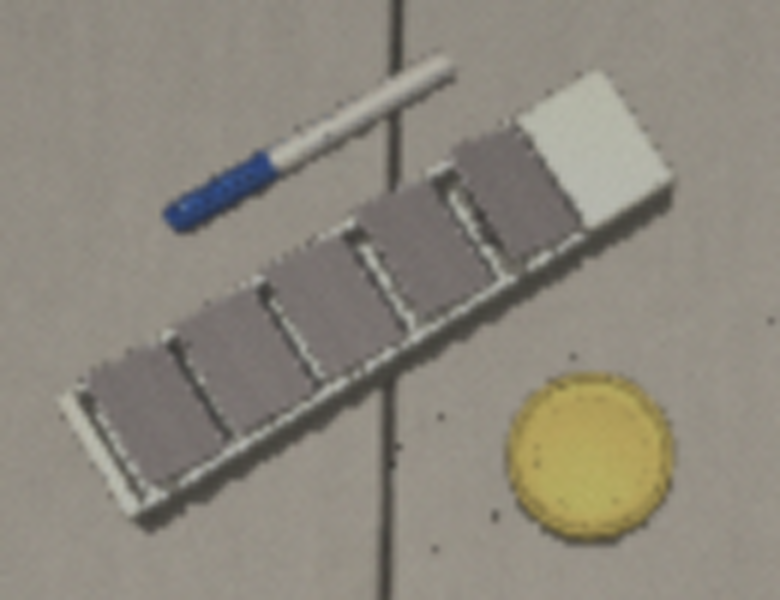

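View pics/scc.png

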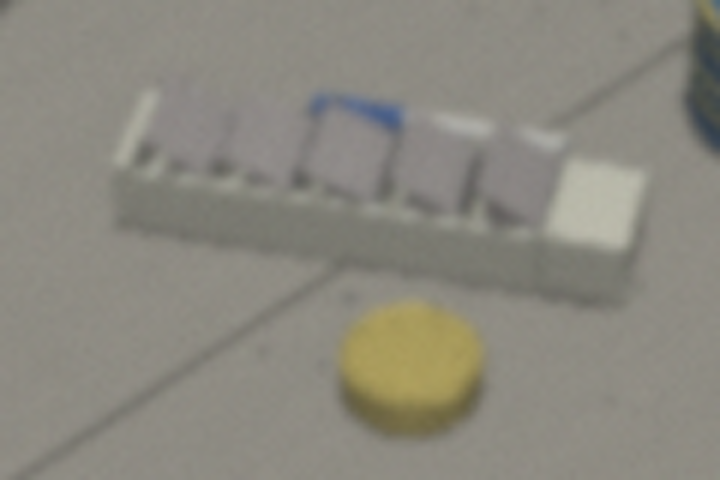

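The top view shows the box's bare landing at about (321,146) and the far end block at about (231,201), with the cap free edges raised towards the lower left. Next I'll compute world coordinates from both views.

Run:
```python
from h import *
T=np.array([(602,72),(675,180),(60,400),(135,515)])/6+[214.6,124.6]
S=np.array([(648,165),(628,248),(152,90),(118,165)])/6+[239.6,149.6]
for n,p in(("top",T),("scene",S)):
    P=onz(n,p,40); print(n,P.round(1)); 
    a=P[:2].mean(0);b=P[2:].mean(0); print(np.linalg.norm(a-b),np.linalg.norm(P[0]-P[1]),np.linalg.norm(P[2]-P[3]),a,b,(a+b)/2,np.degrees(np.arctan2(*(b-a)[1::-1])))
ct,dt=ray("top",T);cs,ds=ray("scene",S)
for i in range(4):
    A=np.c_[dt[i],-ds[i]];x=np.linalg.lstsq(A,cs-ct,rcond=None)[0]
    p=ct+dt[i]*x[0];q=cs+ds[i]*x[1];print((p+q)/2,np.linalg.norm(p-q))
print("tin",onz("top",np.array([[590,458]])/6+[214.6,124.6],22))
print("pen",onz("top",np.array([[180,220],[450,62]])/6+[214.6,124.6],10))
```

```text
top [[ 618.5 -174.2   40. ]
 [ 575.2 -203.    40. ]
 [ 486.1   32.5   40. ]
 [ 442.     2.2   40. ]]
245.05137475794658 52.02325634257972 53.476045026645224 [ 596.84162289 -188.60403912   40.        ] [464.03616757  17.33985448  40.        ] [530.43889523 -85.63209232  40.        ] 122.8164445301845
scene [[ 6.217e+02 -1.741e+02  4.000e+01]
 [ 5.733e+02 -2.063e+02  4.000e+01]
 [ 4.874e+02  3.060e+01  4.000e+01]
 [ 4.407e+02  1.000e-01  4.000e+01]]
245.14615996542506 58.13147985054208 55.76208364579022 [ 597.53907312 -190.24307749   40.        ] [464.06413371  15.38056     40.        ] [530.80160342 -87.43125875  40.        ] 122.98851115620437
[ 618.98299515 -174.91552809   41.83625029] 2.483260880612146
[ 576.49906565 -203.32840324   35.71379293] 0.5305987802026384
[487.07367134  31.97556252  39.24362929] 2.180801617921769
[442.38539864   2.62835326  37.30917008] 0.21228271459171671
tin [[ 467.84956372 -170.78481655   22.        ]]
pen [[ 564.26673919   -5.92484681   10.        ]
 [ 630.93653958 -112.69115903   10.        ]]
```

```bash
cat >> h.py <<'E'
from plant import ctrl
from scipy.spatial.transform import Rotation as Ro
U=np.array([np.cos(np.radians(122.9)),np.sin(np.radians(122.9)),0]);C=np.array([530.6,-86.5,0])
V=np.array([-U[1],U[0],0])
def along(p): 
    d=np.asarray(p)-C; return d@U, d@V, p[2]   # box x,y,z
def st():
    s=ctrl.read_state(); return s,s["tcp_pos"],Ro.from_quat(np.roll(s["ee_rot"],-1))
def inc(target,sgn):
    s,p,R=st(); Z=sgn*V; X=np.array([0,0,-1.]); Rt=Ro.from_matrix(np.c_[X,np.cross(Z,X),Z])
    return R.inv().apply(np.asarray(target)-p).round(1), np.degrees((R.inv()*Rt).as_rotvec()).round(2)
E
python3 - <<'E'
from h import *
s,p,R=st(); print(R.as_matrix().round(3))
for g in(1,-1): print(g,inc(C-104*U+[0,0,150],g))
print(C-104*U, C+121*U)
E
```

```text
[[-0.001 -0.929  0.369]
 [-0.001  0.369  0.929]
 [-1.     0.    -0.001]]
1 (array([  55.3, -609.9, -594.4]), array([-1.4455e+02, -2.0000e-02, -1.1000e-01]))
-1 (array([  55.3, -609.9, -594.4]), array([ 3.545e+01, -8.000e-02,  1.000e-02]))
[ 587.09014279 -173.82046591    0.        ] [464.87589156  15.09400361   0.        ]
```

Emit:
arm_command(increments=[[0, -15, -15, 0, 0, 0, 0], [0, -40, -40, 5, 0, 0, 0], [0, -67, -65, 10, 0, 0, 0], [0, -95, -92, 15, 0, 0, 0], [0, -123, -120, 20, 0, 0, 0], [0, -151, -147, 25, 0, 0, 0], [0, -179, -174, 30, 0, 0, 0], [0, -207, -201, 35.45, 0, 0, 0]], force=20)

```text
clock: 0.82
tcp_pos: [358.2, 339.2, 205.3]
ee_rot: [0.679, -0.199, 0.679, 0.199]
wrist_force: [1.6, 0.3, -0.3]
finger_gap: 44.1
```

Run:
```python
from h import *
s,p,R=st(); print(s["clock"],p,s["joint_pos"].round(2),inc(C-104*U+[0,0,150],-1))
```

```text
0.8167 [358.16071107 339.21973175 205.25103407] [ 0.53 -0.13  1.95 -0.    1.32 -0.04] (array([  55.3, -555.4,  -84.3]), array([-0.22, -0.01,  0.  ]))
```

Emit:
arm_command(increments=[[0, -38, -6, 0, 0, 0, 0], [0, -78, -12, 0, 0, 0, 0], [0, -118, -18, 0, 0, 0, 0], [0, -158, -24, 0, 0, 0, 0], [0, -198, -30, 0, 0, 0, 0], [0, -238, -36, 0, 0, 0, 0], [0, -278, -42, 0, 0, 0, 0], [0, -318, -48, 0, 0, 0, 0]])

```text
clock: 1.48
tcp_pos: [490.7, 45.9, 205.4]
ee_rot: [0.678, -0.2, 0.678, 0.2]
wrist_force: [0.5, 0.3, 0.2]
finger_gap: 0.6
```

Emit:
arm_command(increments=[[0, -38, -6, 0, 0, 0, 0], [0, -76, -12, 0, 0, 0, 0], [0, -114, -18, 0, 0, 0, 0], [0, -150, -24, 0, 0, 0, 0], [0, -180, -30, 0, 0, 0, 0], [0, -205, -33, 0, 0, 0, 0], [0, -220, -35, 0, 0, 0, 0], [0, -220, -35, 0, 0, 0, 0]])

```text
clock: 2.15
tcp_pos: [581.0, -158.0, 205.0]
ee_rot: [0.678, -0.199, 0.679, 0.199]
wrist_force: [-0.2, 0.6, -1.0]
finger_gap: 0.8
```

Run:
```python
from h import *
s,p,R=st(); print(s["clock"],p,s["wrist_force"],s["joint_pos"].round(2),along(p),inc(C-104*U+[0,0,60],-1))
cv2.imwrite("pics/t1.png",read_camera("top")[:,:,::-1]) if 0 else None
from plant import read_camera
cv2.imwrite("pics/w1.png",read_camera("wrist")[:,:,::-1])
```

```text
2.15 [ 581.04957242 -157.95684906  205.01212571] [-0.24068579  0.64926921 -0.979634  ] [-0.45  0.14  1.68 -0.    1.32 -1.02] (np.float64(-87.39950867089634), np.float64(-3.5449284767026095), np.float64(205.0121257060207)) (array([145. , -16.6,  -3.4]), array([-0.15, -0.02, -0.01]))
```

View pics/w1.png

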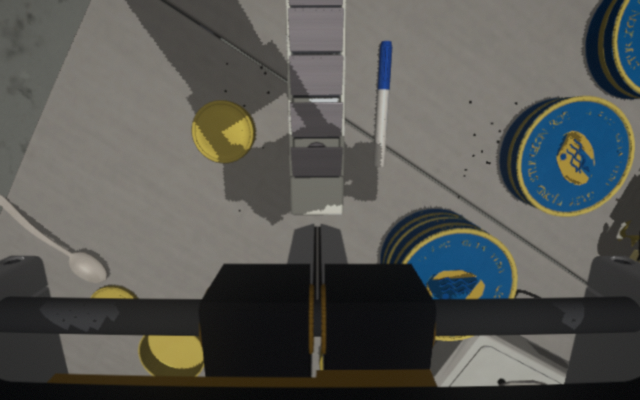

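Run:
```python
from h import *
P=onz("wrist",[(291,215),(343,214),(292,178),(344,178),(288,10),(346,10)],40)
for q in P: print(np.round(along(q),1))
a=cv2.imread("pics/w1.png")[0:225,240:400]; cv2.imwrite("pics/w1c.png",cv2.resize(a,None,fx=2.6,fy=2.6,interpolation=cv2.INTER_CUBIC))
```

```text
[-121.1   23.5   40. ]
[-120.1  -31.5   40. ]
[-81.3  21.7  40. ]
[-81.4 -31.9  40. ]
[77.3 22.6 40. ]
[ 77.2 -31.3  40. ]
```

View pics/w1c.png

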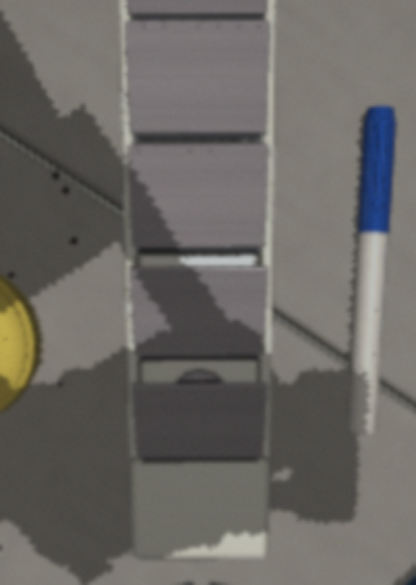

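Emit:
arm_command(increments=[[20, -4, 0, 0, 0, 0, 0], [55, -10, -1, 0, 0, 0, 0], [92, -16, -1.5, 0, 0, 0, 0], [120, -16, -1.5, 0, 0, 0, 0], [140, -16, -1.5, 0, 0, 0, 0], [150, -16, -1.5, 0, 0, 0, 0], [152, -16, -1.5, 0, 0, 0, 0], [152, -16, -1.5, 0, 0, 0, 0]])

```text
clock: 2.87
tcp_pos: [588.0, -169.0, 53.8]
ee_rot: [0.678, -0.201, 0.678, 0.201]
wrist_force: [-0.2, -0.7, -0.1]
finger_gap: 0.2
```

Run:
```python
from h import *
from plant import read_camera
s,p,R=st(); print(s["clock"],p,s["wrist_force"],np.round(along(p),1),R.as_matrix().round(3))
i=read_camera("top")[:,:,::-1];cv2.imwrite("pics/t2.png",cv2.resize(i[90:230,200:390],None,fx=4,fy=4,interpolation=cv2.INTER_CUBIC))
i=read_camera("wrist")[:,:,::-1];cv2.imwrite("pics/w2.png",i)
```

```text
2.8667 [ 588.00583473 -169.03575487   53.75379443] [-0.22159157 -0.70069526 -0.1060809 ] [-100.5   -3.4   53.8] [[-0.    -0.544  0.839]
 [ 0.     0.839  0.544]
 [-1.     0.    -0.   ]]
```

View pics/w2.png

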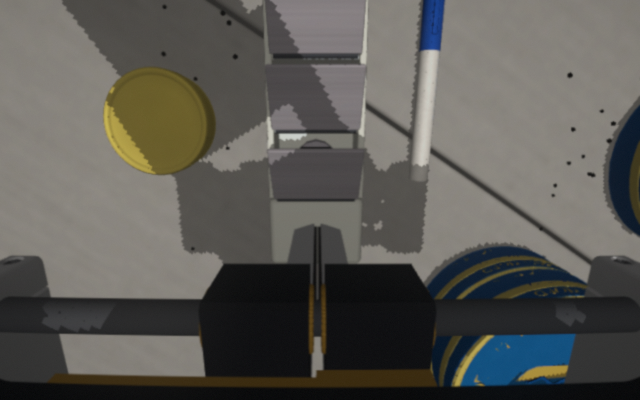

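View pics/t2.png

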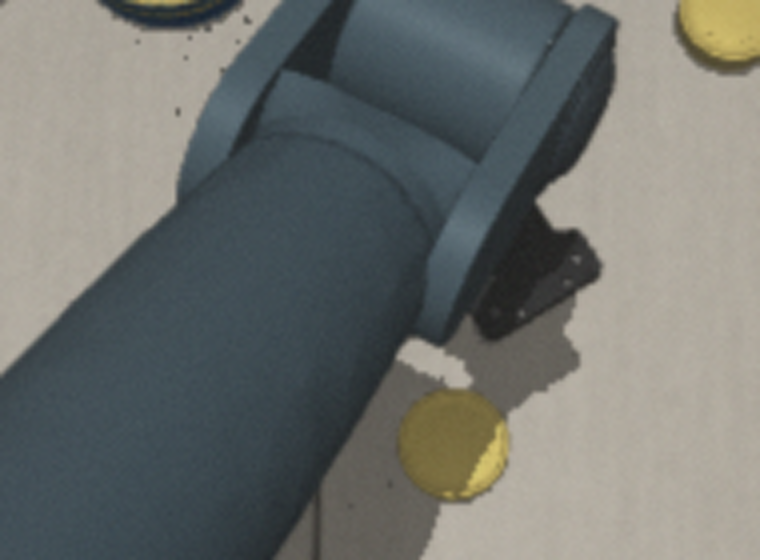

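The fingertip hovers over the landing, at about (318,228) in the wrist view and centred on the box (272–362). The first hinge line is at row 199. Next I'll probe down.

Emit:
arm_command(increments=[[3, -1, 0, 0, 0, 0, 0], [7, -1, 0, 0, 0, 0, 0], [9, -1, 0, 0, 0, 0, 0], [10.5, -1, 0, 0, 0, 0, 0], [11.5, -1, 0, 0, 0, 0, 0], [12, -1, 0, 0, 0, 0, 0], [12, -1, 0, 0, 0, 0, 0], [12, -1, 0, 0, 0, 0, 0]])

```text
clock: 3.63
tcp_pos: [588.6, -170.9, 41.5]
ee_rot: [0.678, -0.2, 0.678, 0.2]
wrist_force: [0.4, -0.6, -0.0]
finger_gap: 0.6
```

Run:
```python
from h import *
s,p,R=st(); print(s["clock"],p,s["wrist_force"],np.round(along(p),1))
```

```text
3.6333 [ 588.59759192 -170.90811579   41.4638706 ] [ 0.43902304 -0.55834582 -0.01084454] [-102.4   -2.8   41.5]
```

Emit:
arm_command(increments=[[0.5, 0, 0, 0, 0, 0, 0], [1, 0, 0, 0, 0, 0, 0], [1.5, 0, 0, 0, 0, 0, 0], [1.5, 0, 0, 0, 0, 0, 0]])

```text
clock: 3.97
tcp_pos: [588.5, -170.8, 39.8]
ee_rot: [0.678, -0.2, 0.678, 0.2]
wrist_force: [0.4, 0.7, -0.0]
finger_gap: 0.4
```

Emit:
arm_command(increments=[[0.5, 0, 0, 0, 0, 0, 0], [0.5, 0, 0, 0, 0, 0, 0], [1, 0, 0, 0, 0, 0, 0], [1, 0, 0, 0, 0, 0, 0]])

```text
clock: 4.3
tcp_pos: [588.7, -170.9, 39.5]
ee_rot: [0.678, -0.2, 0.678, 0.2]
wrist_force: [-2.0, 0.9, 4.6]
finger_gap: 0.7
```

Emit:
arm_command(increments=[[-0.4, 2, 0, 0, 0, 0, 0], [-0.5, 4.5, 0, 0, 0, 0, 0], [-2, 7, 0, 0, 0, 0, 0], [-3.4, 9.5, 0, 0, 0, 0, 0], [-3.4, 12, 0, 0, 0, 0, 0], [-3.4, 15, 0, 0, 0, 0, 0], [-3.4, 18, 0, 0, 0, 0, 0], [-3.4, 21, 0, 0, 0, 0, 0]])

```text
clock: 4.97
tcp_pos: [577.1, -153.0, 42.4]
ee_rot: [0.678, -0.2, 0.678, 0.2]
wrist_force: [-1.1, -0.8, 1.2]
finger_gap: 0.5
```

Run:
```python
from h import *
from plant import read_camera
s,p,R=st(); print(s["clock"],p,s["wrist_force"],np.round(along(p),1))
i=read_camera("wrist")[:,:,::-1];cv2.imwrite("pics/w3.png",cv2.resize(i[0:270,220:420],None,fx=2.2,fy=2.2))
i=read_camera("scene")[:,:,::-1];cv2.imwrite("pics/s3.png",cv2.resize(i[130:230,240:370],None,fx=5,fy=5,interpolation=cv2.INTER_CUBIC))
```

```text
4.9667 [ 577.0561248  -153.01063255   42.4033308 ] [-1.05578091 -0.8345277   1.20635365] [-81.1  -2.9  42.4]
```

View pics/w3.png

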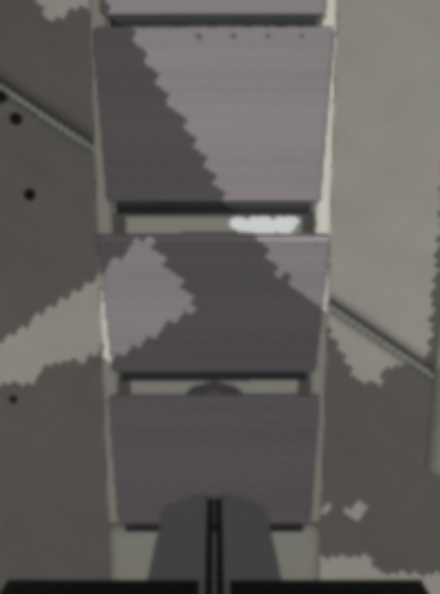

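View pics/s3.png

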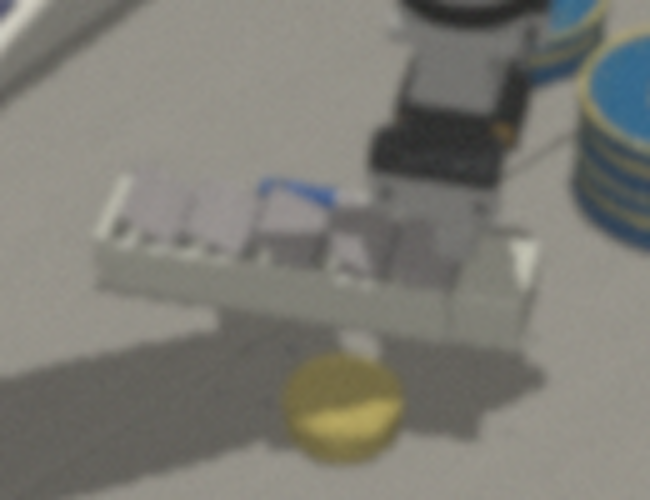

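Cap 1 is folding under the tip. The hinge lines show at rows 239 (cap 1) and 170 (cap 2) of the wrist view.

Run:
```python
from h import *
for r in (239,170,92): print(along(onz("wrist",[(316,r)],40)[0]))
```

```text
(np.float64(-80.86136427947284), np.float64(-2.2859233112393045), np.float64(40.0))
(np.float64(-41.201185757501236), np.float64(-2.3153011593204997), np.float64(40.0))
(np.float64(-0.6449877487668979), np.float64(-2.3436229917667846), np.float64(40.0))
```

Emit:
arm_command(increments=[[0, 3.5, 0, 0, 0, 0, 0], [0, 7, 0, 0, 0, 0, 0], [0, 10.5, 0, 0, 0, 0, 0], [0, 14, 0, 0, 0, 0, 0], [0, 17.5, 0, 0, 0, 0, 0], [0.8, 20.5, 0, 0, 0, 0, 0], [1.8, 23.5, 0, 0, 0, 0, 0], [2.6, 26, 0, 0, 0, 0, 0]])

```text
clock: 5.73
tcp_pos: [562.8, -131.1, 39.6]
ee_rot: [0.678, -0.2, 0.678, 0.2]
wrist_force: [0.5, -0.2, 1.8]
finger_gap: 0.5
```

Emit:
arm_command(increments=[[0.6, 1, 0, 0, 0, 0, 0], [0.8, 2, 0, 0, 0, 0, 0], [0.8, 2, 0, 0, 0, 0, 0]])

```text
clock: 5.98
tcp_pos: [562.6, -130.2, 39.6]
ee_rot: [0.679, -0.201, 0.678, 0.2]
wrist_force: [0.7, -0.6, 3.4]
finger_gap: 0.7
```

Run:
```python
from h import *
from plant import read_camera
s,p,R=st(); print(s["clock"],p,s["wrist_force"],np.round(along(p),1))
i=read_camera("wrist")[:,:,::-1];cv2.imwrite("pics/w4.png",cv2.resize(i[0:270,220:420],None,fx=2.2,fy=2.2))
```

```text
5.9833 [ 562.59008494 -130.17591153   39.59859409] [ 0.71306281 -0.58792772  3.38515272] [-54.   -3.1  39.6]
```

View pics/w4.png

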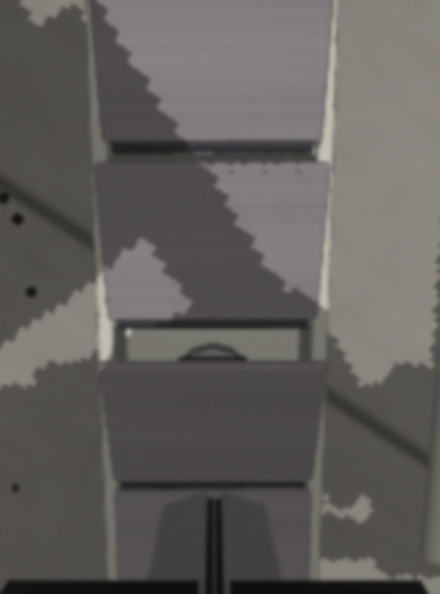

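Cap 1 is shut under the tip, and cap 2's hinge is just ahead at row 485 of the enlarged crop. I'll repeat the same cycle for cap 2.

Emit:
arm_command(increments=[[-1.8, 1, 0, 0, 0, 0, 0], [-3.3, 3, 0, 0, 0, 0, 0], [-3.3, 6, 0, 0, 0, 0, 0], [-3.3, 9, 0, 0, 0, 0, 0], [-3.3, 12, 0, 0, 0, 0, 0], [-3.3, 15, 0, 0, 0, 0, 0], [-3.3, 18, 0, 0, 0, 0, 0], [-3.3, 21, 0, 0, 0, 0, 0]])

```text
clock: 6.7
tcp_pos: [550.2, -111.7, 42.1]
ee_rot: [0.678, -0.2, 0.678, 0.2]
wrist_force: [0.2, -0.0, 0.3]
finger_gap: 0.4
```

Emit:
arm_command(increments=[[0, 3.5, 0, 0, 0, 0, 0], [0, 7, 0, 0, 0, 0, 0], [0, 10.5, 0, 0, 0, 0, 0], [0.8, 13, 0, 0, 0, 0, 0], [1.8, 15.5, 0, 0, 0, 0, 0], [2.6, 17.5, 0, 0, 0, 0, 0], [3.3, 19, 0, 0, 0, 0, 0], [3.3, 19, 0, 0, 0, 0, 0]])

```text
clock: 7.37
tcp_pos: [541.0, -96.7, 39.7]
ee_rot: [0.679, -0.201, 0.678, 0.2]
wrist_force: [-0.3, -2.2, 4.1]
finger_gap: 0.4
```

Run:
```python
from h import *
from plant import read_camera
s,p,R=st(); print(s["clock"],p,s["wrist_force"],np.round(along(p),1))
i=read_camera("wrist")[:,:,::-1];cv2.imwrite("pics/w5.png",cv2.resize(i[0:270,220:420],None,fx=2.2,fy=2.2))
```

```text
7.3667 [540.99204681 -96.71993095  39.70950801] [-0.28319357 -2.2441224   4.06821129] [-14.2  -3.2  39.7]
```

View pics/w5.png

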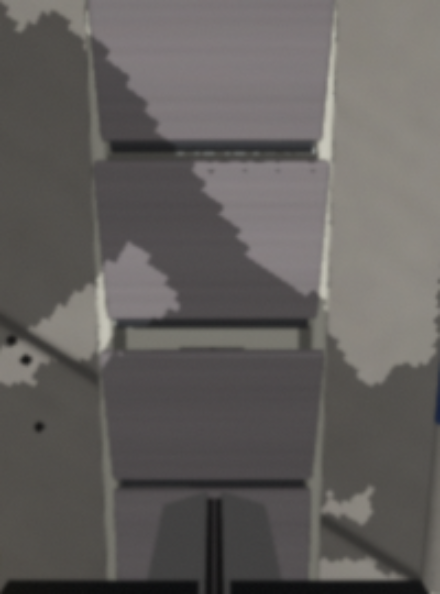

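Cap 2 is shut, and the view is the same with the tip one pitch further along, so the box has not moved. I'll repeat for caps 3 and 4.

Emit:
arm_command(increments=[[-1.8, 1, 0, 0, 0, 0, 0], [-3.3, 3, 0, 0, 0, 0, 0], [-3.3, 6, 0, 0, 0, 0, 0], [-3.3, 9, 0, 0, 0, 0, 0], [-3.3, 12, 0, 0, 0, 0, 0], [-3.3, 15, 0, 0, 0, 0, 0], [-3.3, 18, 0, 0, 0, 0, 0], [-3.3, 21, 0, 0, 0, 0, 0]])

```text
clock: 8.08
tcp_pos: [528.5, -78.1, 42.1]
ee_rot: [0.678, -0.2, 0.678, 0.2]
wrist_force: [-0.7, 0.9, 0.0]
finger_gap: 0.7
```

Emit:
arm_command(increments=[[0, 3.5, 0, 0, 0, 0, 0], [0, 7, 0, 0, 0, 0, 0], [0, 10.5, 0, 0, 0, 0, 0], [0.8, 13, 0, 0, 0, 0, 0], [1.8, 15.5, 0, 0, 0, 0, 0], [2.6, 17.5, 0, 0, 0, 0, 0], [3.3, 19, 0, 0, 0, 0, 0], [3.3, 19, 0, 0, 0, 0, 0]])

```text
clock: 8.75
tcp_pos: [519.4, -63.2, 39.8]
ee_rot: [0.679, -0.201, 0.678, 0.2]
wrist_force: [1.1, -3.6, 4.0]
finger_gap: 0.7
```

Run:
```python
from h import *
from plant import read_camera
s,p,R=st(); print(s["clock"],p,s["wrist_force"],np.round(along(p),1))
i=read_camera("wrist")[:,:,::-1];cv2.imwrite("pics/w6.png",cv2.resize(i[0:270,220:420],None,fx=2.2,fy=2.2))
```

```text
8.75 [519.43843585 -63.2371004   39.84602193] [ 1.0554563  -3.57366889  3.96044037] [25.6 -3.3 39.8]
```

View pics/w6.png

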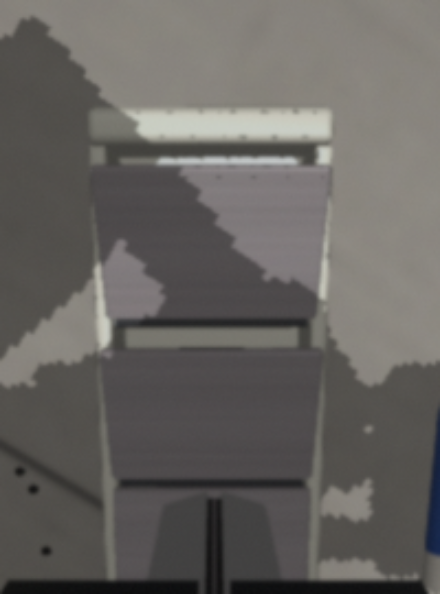

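Cap 3 is shut and cap 4's hinge is at the same place in the view. Next is cap 4.

Emit:
arm_command(increments=[[-1.8, 1, 0, 0, 0, 0, 0], [-3.3, 3, 0, 0, 0, 0, 0], [-3.3, 6, 0, 0, 0, 0, 0], [-3.3, 9, 0, 0, 0, 0, 0], [-3.3, 12, 0, 0, 0, 0, 0], [-3.3, 15, 0, 0, 0, 0, 0], [-3.3, 18, 0, 0, 0, 0, 0], [-3.3, 21, 0, 0, 0, 0, 0]])

```text
clock: 9.47
tcp_pos: [506.7, -44.5, 42.1]
ee_rot: [0.678, -0.2, 0.678, 0.2]
wrist_force: [-0.5, -0.7, 0.1]
finger_gap: 0.3
```

Emit:
arm_command(increments=[[0, 3.5, 0, 0, 0, 0, 0], [0, 7, 0, 0, 0, 0, 0], [0, 10.5, 0, 0, 0, 0, 0], [0.8, 13, 0, 0, 0, 0, 0], [1.8, 15.5, 0, 0, 0, 0, 0], [2.6, 17.5, 0, 0, 0, 0, 0], [3.3, 19, 0, 0, 0, 0, 0], [3.3, 19, 0, 0, 0, 0, 0]])

```text
clock: 10.13
tcp_pos: [498.0, -29.8, 40.0]
ee_rot: [0.679, -0.201, 0.677, 0.199]
wrist_force: [0.3, -3.3, 4.6]
finger_gap: 0.5
```

Run:
```python
from h import *
from plant import read_camera
s,p,R=st(); print(s["clock"],p,s["wrist_force"],np.round(along(p),1))
i=read_camera("wrist")[:,:,::-1];cv2.imwrite("pics/w7.png",cv2.resize(i[0:270,220:420],None,fx=2.2,fy=2.2))
```

```text
10.1333 [497.97595526 -29.76219926  40.04182293] [ 0.32678257 -3.3294482   4.57608455] [65.4 -3.4 40. ]
```

View pics/w7.png

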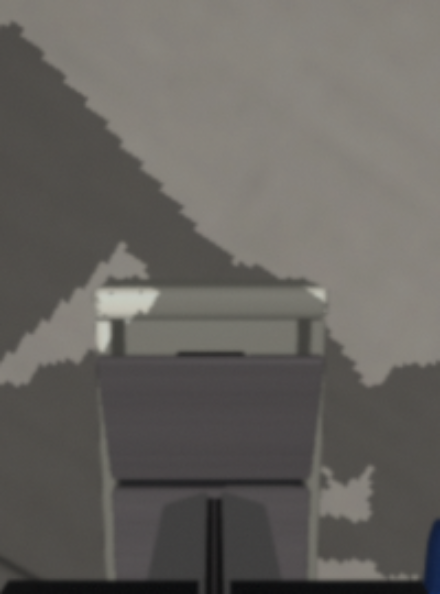

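Emit:
arm_command(increments=[[-1.8, 1, 0, 0, 0, 0, 0], [-3.3, 3, 0, 0, 0, 0, 0], [-3.3, 6, 0, 0, 0, 0, 0], [-3.3, 9, 0, 0, 0, 0, 0], [-3.3, 12, 0, 0, 0, 0, 0], [-3.3, 15, 0, 0, 0, 0, 0], [-3.3, 18, 0, 0, 0, 0, 0], [-3.3, 21, 0, 0, 0, 0, 0]])

```text
clock: 10.85
tcp_pos: [485.0, -11.0, 42.1]
ee_rot: [0.678, -0.2, 0.678, 0.2]
wrist_force: [0.3, -0.4, -0.2]
finger_gap: 0.6
```

Emit:
arm_command(increments=[[0, 3.5, 0, 0, 0, 0, 0], [0, 7, 0, 0, 0, 0, 0], [0, 10.5, 0, 0, 0, 0, 0], [0.8, 13, 0, 0, 0, 0, 0], [1.8, 15.5, 0, 0, 0, 0, 0], [2.6, 17.5, 0, 0, 0, 0, 0], [3.2, 19, 0, 0, 0, 0, 0], [3.2, 19, 0, 0, 0, 0, 0]])

```text
clock: 11.52
tcp_pos: [476.3, 3.9, 40.1]
ee_rot: [0.679, -0.201, 0.677, 0.2]
wrist_force: [0.6, -3.2, 4.5]
finger_gap: 0.7
```

Emit:
arm_command(increments=[[-1.2, 1, 0, 0, 0, 0, 0], [-1.2, 4, 0, 0, 0, 0, 0], [-1.2, 7, 0, 0, 0, 0, 0], [-1.2, 10, 0, 0, 0, 0, 0], [-1.0, 13, 0, 0, 0, 0, 0], [-0.3, 15, 0, 0, 0, 0, 0], [-0.2, 15, 0, 0, 0, 0, 0], [-0.2, 15, 0, 0, 0, 0, 0]])

```text
clock: 12.18
tcp_pos: [467.8, 16.8, 40.2]
ee_rot: [0.679, -0.201, 0.678, 0.2]
wrist_force: [-0.5, -3.7, 6.2]
finger_gap: 0.4
```

Run:
```python
from h import *
s,p,R=st(); print(s["clock"],p,s["wrist_force"],np.round(along(p),1))
```

```text
12.1833 [467.79854588  16.78794656  40.20729076] [-0.45221857 -3.74443681  6.23412415] [120.8  -3.4  40.2]
```

Now lift away, go up and back for a clear look.

Emit:
arm_command(increments=[[-4, 0, 0, 0, 0, 0, 0], [-20, 0, 0, 0, 0, 0, 0], [-50, 0, 0, 0, 0, 0, 0], [-90, 0, 0, 0, 0, 0, 0], [-125, 10, 0, 0, 0, 0, 0], [-150, 35, 0, 0, 0, 0, 0], [-160, 70, 0, 0, 0, 0, 0], [-160, 105, 0, 0, 0, 0, 0]])

```text
clock: 12.85
tcp_pos: [410.3, 106.3, 202.2]
ee_rot: [0.68, -0.2, 0.677, 0.199]
wrist_force: [1.3, 0.8, 0.4]
finger_gap: 0.3
```

Emit:
arm_command(increments=[[0, 40, 0, 0, 0, 0, 0], [0, 80, 0, 0, 0, 0, 0], [0, 115, 0, 0, 0, 0, 0], [0, 145, 0, 0, 0, 0, 0], [0, 165, 0, 0, 0, 0, 0], [0, 175, 0, 0, 0, 0, 0], [0, 175, 0, 0, 0, 0, 0], [0, 175, 0, 0, 0, 0, 0]])

```text
clock: 13.52
tcp_pos: [313.9, 252.3, 198.7]
ee_rot: [0.677, -0.201, 0.679, 0.201]
wrist_force: [0.5, -0.7, -0.5]
finger_gap: 0.5
```

Run:
```python
from h import *
from plant import read_camera
s,p,R=st(); print(s["clock"],p,s["wrist_force"],s["qvel"].round(3))
i=read_camera("top")[:,:,::-1];cv2.imwrite("pics/t8.png",i);cv2.imwrite("pics/t8c.png",cv2.resize(i[125:225,215:345],None,fx=6,fy=6,interpolation=cv2.INTER_CUBIC))
i=read_camera("scene")[:,:,::-1];cv2.imwrite("pics/s8.png",cv2.resize(i[150:230,240:360],None,fx=6,fy=6,interpolation=cv2.INTER_CUBIC))
```

```text
13.5167 [313.89266971 252.32313594 198.6518541 ] [ 0.48587748 -0.66706138 -0.46949601] [-0.03   0.002 -0.007 -0.003 -0.002 -0.   ]
```

View pics/t8c.png

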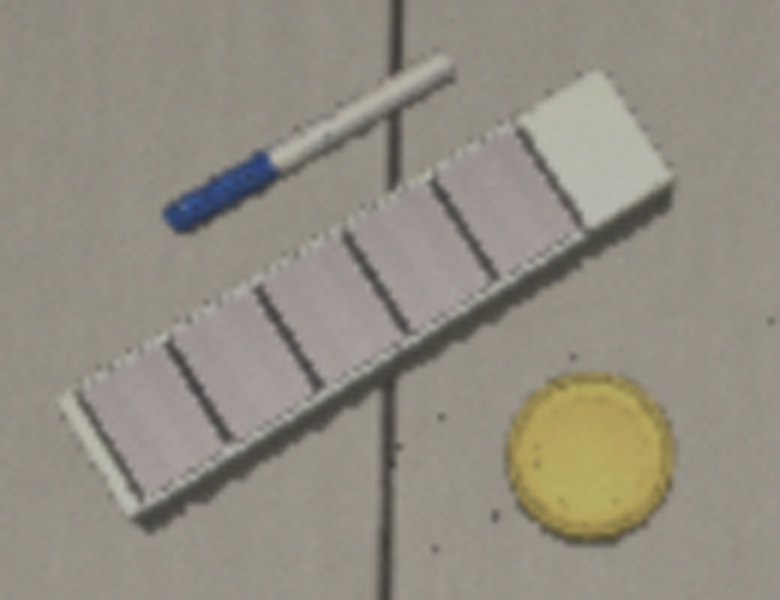

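View pics/s8.png

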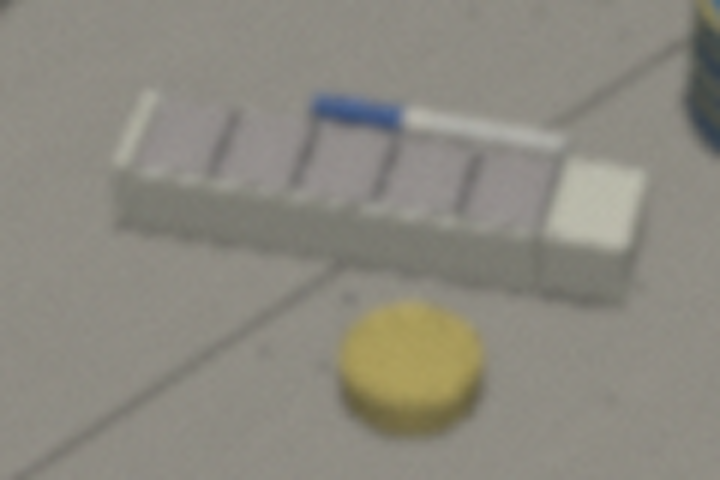

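All five caps lie flat in both views. The box corners are at the same pixels as before, and the marker and tin haven't moved. The hand is clear, so I'm handing in.

```bash
python3 -c "
from plant import ctrl
print(ctrl.sign_off())"
```

```text
the job is handed in; nothing more can be done
None
```

All five caps are shut, and I handed the job in at about 13.6 s of the 38 s allowed. I set the closed fingertip on the bare landing and ran it along the row, folding caps 1 to 5 down in order. It ended on the end block, and then I took the hand away.

- **Path:** the tip did not stay in contact the whole way. I lifted it about 2 mm to cross each hinge, then pressed each cap down near its free edge. The wrist force readings while pressing were about 3 to 6 N.
- **Final check:** the top and scene pictures show all five caps level. The box corners, marker and near tin are at the same pixels as at the start. I did not measure the cap angles, only judged them by eye. I checked the right-hand tins and spoon only in the starting pictures, but the arm never went near them.
- **Disagreement:** the wrist camera placed the box 2 to 4 mm away from where the two fixed cameras put it. I worked between the two, and the hinge positions seen on the way matched that.

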